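Drain the spacers and ready the tweezers at the mark

TASK

Get the spacers ready for picking: swing the pivoted screw tin over by its crank until all four spacers have dropped into the carousel's round tray, and swing the tin back fully upright. Then lift the sprung tweezers off their rest by the grip plates, bring both tips over the middle of the tray, clear above its rim, and squeeze them to the tip gap marked by the collar on the guide rod (18 mm, just wide enough for a spacer). Hold that gap steady for two seconds and finish still holding the tweezers there; leave the iron stand and the green board where they are.

Things in the scene. Friction and masses are not known exactly. Their poses are not given: they have to be found in the camera images.
- tin (a joint): Tip angle of the stainless screw tin (open cup 65 mm tall, mouth 68 mm, bottom 54 mm across) on a level pivot between two posts. 0 = upright, at a stop; grows as the mouth swings down towards the carousel, to a stop at 2.3 rad. Stiff: stays where left, takes about 2.5 N at the crank pin. The spacers lie on its floor at the start; some slide out only near the full tip angle.
- tin_axis (a point): Middle of the tin on its pivot line, 140 mm above the desk; axes of the fixed cradle: x along the pivot line, -x to the crank side (the robot's side), -y to the carousel, z up. Upright, the tin's floor is 16 mm below and its rim 45 mm above this point; the aluminium posts (150 mm tall) stand 46 mm to either side along x.
- crank_pin (a point): Grip point of the crank pin, a steel bar 10 mm thick parallel to the pivot line, free from 59 to 102 mm on the -x side of tin_axis (this point: x = -82). In tin_axis's frame y = 50 cos(0.35+q), z = 50 sin(0.35+q) mm, q = joint tin: it goes over the top of an arc from the +y to the -y side. Pinch it from above; it turns easily between the fingers.
- tray (a point): Centre of the floor of the carousel's round grey plastic tray, beside and below the tin. Floor 30 mm above the desk, rim 60 mm above the desk, inside 145 mm wide at the floor; a hub 16 mm wide and 10 mm high in the middle. It is fixed.
- spacer0_center (a point): Centre of one of the four aluminium spacers, round, 14 mm across and 13 mm long, loose in the tin at the start.
- spacer1_center (a point): Centre of one of the four aluminium spacers, round, 14 mm across and 13 mm long, loose in the tin at the start.
- spacer2_center (a point): Centre of one of the four aluminium spacers, round, 14 mm across and 13 mm long, loose in the tin at the start.
- spacer3_center (a point): Centre of one of the four aluminium spacers, round, 14 mm across and 13 mm long, loose in the tin at the start.
- tweezers: Sprung steel tweezers 190 mm long, 14 mm tall, 75 g, lying on a grey rest, the legs opening in the level plane. Origin on the underside below the grip plates, 32 mm above the desk; x to the tips (65 mm ahead), z up. +y leg rigid, outer grip face at y = 16 mm; other leg hinged at x = -105 mm. The rest's supports lie 41 to 55 mm ahead and 84 to 106 mm behind; between them it is 6 mm high.
- tweezer_leg (a joint): How far the hinged leg is squeezed, rad: 0 = sprung fully open (tip gap 36 mm, 43 mm over the grip faces), 0.106 = at the mark (tip gap 18 mm, 32 mm over the grip faces), 0.19 = against its stop (tip gap about 4 mm). The spring pushes back at the grip faces with about 4 N when open and 8 N at the mark.
- grip_a (a point): Middle of the outer face of the rigid leg's flat grip plate (32 mm long, 16 mm tall), the +y side of the tweezers.
- grip_b (a point): Middle of the outer face of the hinged leg's grip plate, the same size, on the -y side. At the mark the two grip faces are parallel and 32 mm apart.
- tip_a (a point): Inner face of the rigid leg's tip, 65 mm ahead of the grip plates, half-way up.
- tip_b (a point): Inner face of the hinged leg's tip. The distance from tip_a to tip_b is the tip gap: 18 mm when the hinged leg's outer side just meets the dark collar on the guide rod (a thin cross rod between the legs, 50 mm behind the grip plates).
- iron_stand: Bystander: chrome coil iron stand on a dark foot 90 x 75 mm, about 80 mm tall; origin under its middle. Not to be moved.
- board: Bystander: green circuit board 80 x 110 mm with black parts on it, up to 13 mm tall, lying flat; origin under its middle. Not to be moved.
Things that resemble listed ones, but are neither listed nor needed, are in the scene too. What is shaped like the part that bears tray but brown or pink is not meant. Several things have the shape of the tweezers; the one meant has the colours described above.

How it is judged:
By the outcome, as a careful person would: the job done as asked, in the order asked, and still so for the second after the job is handed in, while the arm keeps its last pose, push and grip.
It also fails if it takes over 58 s, if anything falls off the work surface, if the arm or the gripper's body presses on something with over 40 N, if the wrist force passes 120 N, or if a joint passes its speed limit or range.

ROBOT

A 7-joint arm with a two-finger parallel gripper is mounted at the origin on the work surface. World frame = base frame: x ahead of the robot, y to its left, z up, the work surface at z = 0. Lengths are in m, angles in rad, forces in N, time in s.
With the tool pointing down it reaches from about 0.4 to 0.85 m from the base axis. Payload 10.4 kg.
Tool frame: the origin (TCP) lies on the centre line of the jaws, within the pads' length; the fingertips stand 25 mm ahead of it and the grasp point (between the pads) lies 6 mm ahead of it; x points along the fingers, y is the direction in which the jaws open and shut, and the axes are right-handed (so a half turn about x gives the same grasp; the last joint's range is limited). The gripper opens to 87 mm and grips with 3 to 60 N. Pads are 19 mm wide; open, the fingers measure 117 mm over their backs; the gripper's body (75 mm by 190 mm) begins 51 mm behind the grasp point.
Start: joints at [-1.266, 0.332, -0.065, 1.46, 0.022, 1.35, -0.088], TCP at [0.201, 0.592, 0.248] pointing down, gripper open.
Joint ranges: [-2.6, 2.6], [-0.5, 2.12], [-1.47, 1.34], [0.16, 2.42], [-1.27, 4.41], [0.06, 2.06], [-2.6, 2.6]. Speed limits (rad/s): [2.22, 2.22, 2.79, 2.79, 3.14, 3.14, 3.14].

INTERFACE

Orientations are given as a 3x3 rotation matrix whose columns are the frame's x, y, z axes.
In Python, from cell import get_obs, read_camera, camera_info, close_job gives the robot as it stands. The module is installed in compiled form; this text tells all that it offers.
- The arm moves only by the tool play_rows, never from a script. Its argument "targets" is a list of rows, each a list of 3 entries, a list of its own where there are three numbers: the opening, from -1 (shut) to 1 (fully open), so that 0 is half open, then the shift along the tool's x, y, z in m, then the turn about the tool's x in rad. In form: [[hand, [tx, ty, tz], turn], ...]. A call has 1 to 5 rows; each row is the pose to reach, as a shift and turn from the pose commanded when the call began, along the tool's axes at that moment; what a row does not reach only later rows make up. A row lasts 1/10 s, in which the tool goes at most 50 mm and 8.59 degrees, less where a joint would pass 70% of its speed; a pose out of reach is approached as far as the arm can. A call with a gripper value outside its range is refused whole. The fingers move at their own pace and stop on an object; "grip_force" is the grip in N (left out, the last holds). Time passes only in rows, so rows that repeat a pose let the fingers close. It gives the time, the measured TCP pose, the force and the opening at its end, in the units of the state.
- get_obs(): the state, without advancing time (a new reading comes with each control period).
- read_camera(name): name is "scene" or "top" or "wrist"; returns the picture (400x640x3 uint8, red, green, blue); there is no depth.
- camera_info(name): a dict with "K" (3x3 intrinsics, pixels), "R" (3x3) and "t" (3): a world point X has camera coordinates R X + t. Camera axes: x right, y down, z forward; pixel columns grow to the right and rows downward; lengths in m; the calibration is good to about 2 mm. A picture is of the moment at which its call begins: read the wrist's pose just before it. camera_info takes no time and is no camera call; for the wrist camera it gives the pose at the moment of the call.
- close_job(): hands the job in, once; it reports no verdict.
The state is a dict: "time": time; "joints": joint angles; "qvel": joint speeds; "joint_torque": joint torques, N m; "tool_pos": TCP position; "eef_rot": TCP orientation; "force": force on the tool from outside, world axes, zero at the start; "ft_torque": the same for the moment, N m; "grip_width": opening from 0.0 (shut) to 1.0 (fully open).
Only numpy, scipy, OpenCV 4.12 (cv2) and the standard library are available. Lean on these libraries where they do the work, as an engineer would, in place of code of your own. Each camera call takes 0.05 s, during which the arm holds its last target. There are 200 camera calls.

## Working session

There is one attempt and no reset: what is moved stays moved. The work goes in short steps, Python scripts to look and compute and a tool call to move; the robot and the scene stay as the last step left them, time stands still between calls to the robot, and variables do not carry over. Pictures are saved under pics/ and viewed, about 8 in all and at most 12, crops included, and the job is handed in when it is done.

Besides the shell and the picture viewer there is one more tool, called after "Call:" by a JSON object that holds its "name" and its "arguments". play_rows: Moves the arm, as the interface text tells. Its arguments: {"type":"object","properties":{"targets":{"type":"array"},"grip_force":{"type":"number"}},"required":["targets"]}

```bash
mkdir -p pics; python3 - <<'E'
from cell import *
import cv2,numpy as np
for n in("scene","top"):
    cv2.imwrite(f"pics/{n}0.png",read_camera(n)[:,:,::-1])
    i=camera_info(n);print(n,np.round(i["K"],1).tolist(),np.round(i["R"],3).tolist(),np.round(i["t"],3).tolist())
o=get_obs();print({k:np.round(v,3).tolist() for k,v in o.items()})
E
```

```text
scene [[449.3, 0.0, 309.0], [0.0, 449.3, 203.3], [0.0, 0.0, 1.0]] [[-0.765, 0.644, -0.006], [0.508, 0.597, -0.621], [-0.397, -0.478, -0.784]] [0.442, -0.155, 1.586]
top [[383.1, 0.0, 321.6], [0.0, 383.1, 202.7], [0.0, 0.0, 1.0]] [[0.002, -1.0, 0.005], [-0.977, -0.003, -0.213], [0.213, -0.004, -0.977]] [-0.067, 0.566, 1.129]
{'time': 0.1, 'joints': [-1.266, 0.333, -0.065, 1.461, 0.022, 1.35, -0.089], 'qvel': [0.001, -0.001, 0.0, -0.0, -0.001, -0.0, -0.002], 'joint_torque': [0.002, -62.453, 0.025, -39.072, -0.061, 0.037, 0.0], 'tool_pos': [0.201, 0.591, 0.247], 'eef_rot': [[-0.0, 0.322, 0.947], [-0.001, 0.947, -0.322], [-1.0, -0.001, 0.0]], 'force': [0.326, 0.086, 0.931], 'ft_torque': [0.077, 0.018, 0.02], 'grip_width': 1.002}
```

View pics/scene0.png

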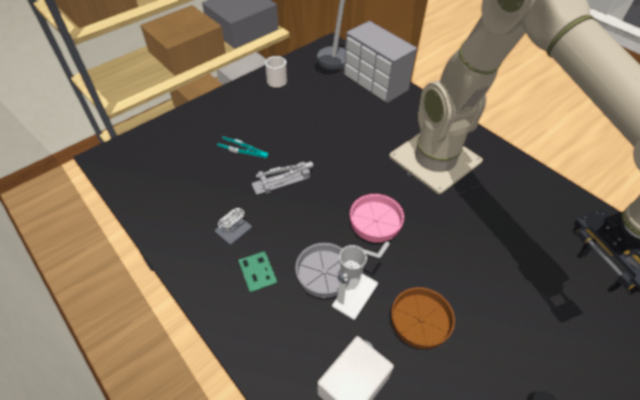

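View pics/top0.png

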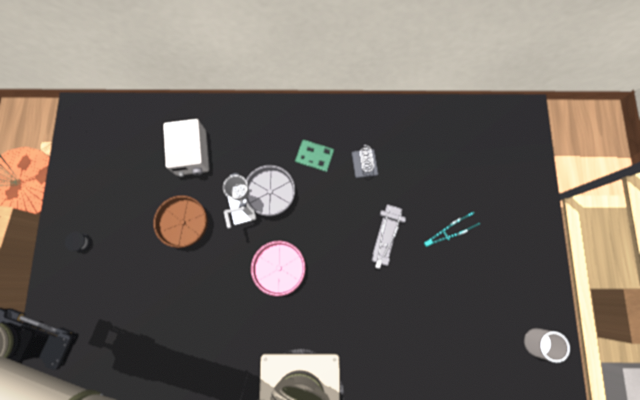

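Candidates in the top view: trays are grey (270,191), which I choose, brown (180,222) and pink (278,268). Tweezers are steel on a grey rest (386,236), which I choose, and teal (452,230). The tin is at (237,188), the iron stand at (365,161) and the board at (314,155).

```bash
python3 - <<'E'
import cv2,numpy as np
t=cv2.imread("pics/top0.png");s=cv2.imread("pics/scene0.png")
f=lambda im,x,y,w,h,k:cv2.resize(im[y:y+h,x:x+w],None,fx=k,fy=k,interpolation=cv2.INTER_CUBIC)
a=f(t,215,155,80,100,5);b=f(t,360,190,80,100,5)
cv2.imwrite("pics/c1.png",np.hstack([a,b]))
a=f(s,290,225,110,110,4);b=f(s,230,140,90,110,4)
cv2.imwrite("pics/c2.png",np.hstack([a,b]))
E
```

```text
(no output)
```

View pics/c1.png

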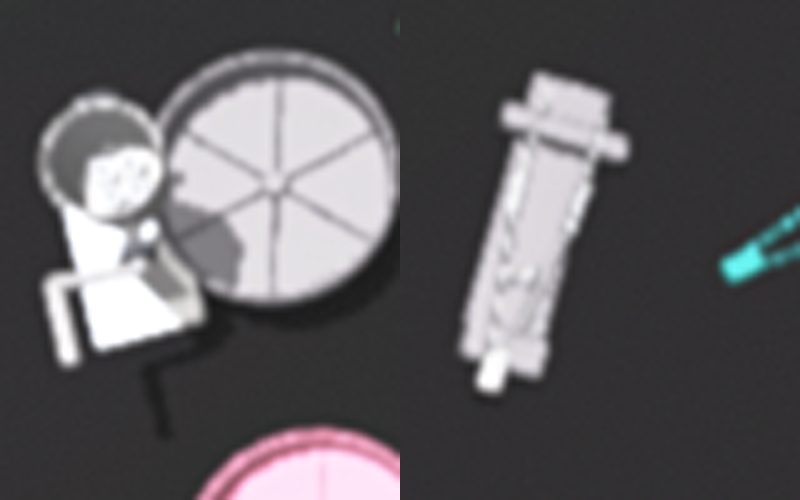

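View pics/c2.png

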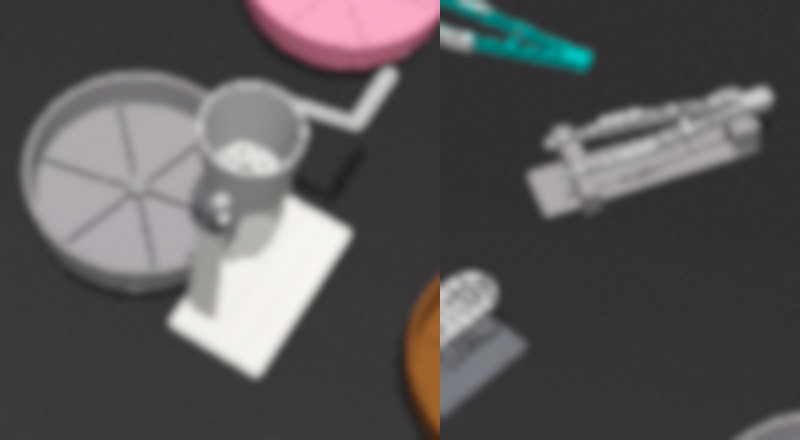

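The pictures confirm the choices. In the top view, the hub is at (270.4,191.4), the rim middle at (235,186.6), and the crank pin runs (226,212) to (229,227). The tweezer plates are at about (383.6,227) and (396,231), with the tail at (379,264).

```bash
cat >h.py <<'E'
from cell import *
import numpy as np,cv2
def ray(n,uv,z,info=None):
    i=info or camera_info(n);K,R,t=[np.array(i[k]) for k in("K","R","t")]
    d=R.T@np.linalg.inv(K)@np.array([*uv,1.]);c=-R.T@t
    return c+d*(z-c[2])/d[2]
def proj(n,X,info=None):
    i=info or camera_info(n);K,R,t=[np.array(i[k]) for k in("K","R","t")]
    p=K@(R@np.array(X)+t);return p[:2]/p[2]
E
python3 - <<'E'
from h import *
np.set_printoptions(precision=4,suppress=True)
T=lambda x,y:(215+x/5,155+y/5); W=lambda x,y:(360+(x-400)/5,190+y/5)
S=lambda x,y:(290+x/4,225+y/4); V=lambda x,y:(230+(x-440)/4,140+y/4)
for l,a,b,z in[("hub",T(277,182),S(137,185),.04),("rim",T(100,158),S(252,130),.185),("pin in",T(55,285),S(357,125),.157),("pin end",T(70,360),S(390,72),.157)]:
    print(l,ray("top",a,z),ray("scene",b,z))
for l,p,z in[("plateL",W(518,185),.046),("plateR",W(580,205),.046),("tail",W(495,370),.046),("restfront",W(570,90),.03)]:
    print(l,ray("top",p,z))
for l,p,z in[("tail",V(765,97),.046),("tip",V(555,140),.046),("plate",V(620,117),.046)]: print(l,ray("scene",p,z))
E
```

```text
hub [0.6074 0.0978 0.04  ] [0.6089 0.1042 0.04  ]
rim [0.5848 0.1778 0.185 ] [0.5855 0.1817 0.185 ]
pin in [0.5178 0.206  0.157 ] [0.518  0.2115 0.157 ]
pin end [0.4749 0.1952 0.157 ] [0.4723 0.197  0.157 ]
plateL [ 0.4933 -0.2579  0.046 ]
plateR [ 0.4809 -0.296   0.046 ]
tail [ 0.3796 -0.2402  0.046 ]
restfront [ 0.5569 -0.2957  0.03  ]
tail [ 0.3738 -0.2298  0.046 ]
tip [ 0.5372 -0.305   0.046 ]
plate [ 0.4806 -0.2907  0.046 ]
```

Call:
{"name": "play_rows", "arguments": {"targets": [[1,[0,-0.027,0.04],-0.12],[1,[0,-0.055,0.08],-0.24],[1,[0,-0.082,0.12],-0.36],[1,[0,-0.11,0.16],-0.48],[1,[0,-0.137,0.2],-0.6]]}}

```text
time: 0.6
tool_pos: [0.3473, 0.3957, 0.2473]
eef_rot: [[-0.0, -0.274, 0.962], [-0.0, 0.962, 0.274], [-1.0, -0.0, -0.0]]
force: [0.6, 0.9, -0.4]
grip_width: 1.0
```

```bash
cat >>h.py <<'E'
def go(X):
    "world target of TCP -> tool shift"
    o=get_obs();R=np.array(o["eef_rot"]);d=np.array(X)-o["tool_pos"]
    print("t",round(float(o["time"]),2),"pos",np.round(o["tool_pos"],4),"yaw(tool y)",round(float(np.arctan2(R[1,1],R[0,1])),4),"grip",np.round(o["grip_width"],3),"F",np.round(o["force"],1));print("shift",np.round(R.T@d,4))
E
python3 -c "
from h import *
print(np.round(get_obs()['eef_rot'],3));go([.47,.203,.26])"
```

```text
[[-0.    -0.274  0.962]
 [-0.     0.962  0.274]
 [-1.    -0.    -0.   ]]
t 0.6 pos [0.3473 0.3957 0.2473] yaw(tool y) 1.8479 grip 1.0 F [ 0.6  0.9 -0.4]
shift [-0.0126 -0.2189  0.0654]
```

Call:
{"name": "play_rows", "arguments": {"targets": [[1,[-0.013,-0.045,0.013],0],[1,[-0.013,-0.09,0.026],0],[1,[-0.013,-0.134,0.039],0],[1,[-0.013,-0.178,0.052],0],[1,[-0.013,-0.219,0.065],0]]}}

```text
time: 1.1
tool_pos: [0.4686, 0.202, 0.2605]
eef_rot: [[0.0, -0.268, 0.963], [0.0, 0.963, 0.268], [-1.0, 0.0, 0.0]]
force: [0.4, 0.7, -0.6]
grip_width: 1.001
```

```bash
python3 - <<'E'
from h import *
go([.4945,.203,.163]); i=camera_info("wrist"); im=read_camera("wrist")
print(-np.array(i["R"]).T@i["t"],np.round(i["R"],3))
cv2.imwrite("pics/w1.png",im[:,:,::-1])
import pickle;pickle.dump(i,open("w1.pkl","wb"))
E
```

```text
t 1.1 pos [0.4686 0.202  0.2605] yaw(tool y) 1.8425 grip 1.001 F [ 0.4  0.7 -0.6]
shift [ 0.0975 -0.006   0.0252]
[0.40637834 0.18396519 0.39830977] [[-0.269  0.963  0.001]
 [ 0.935  0.261  0.242]
 [ 0.233  0.066 -0.97 ]]
```

View pics/w1.png

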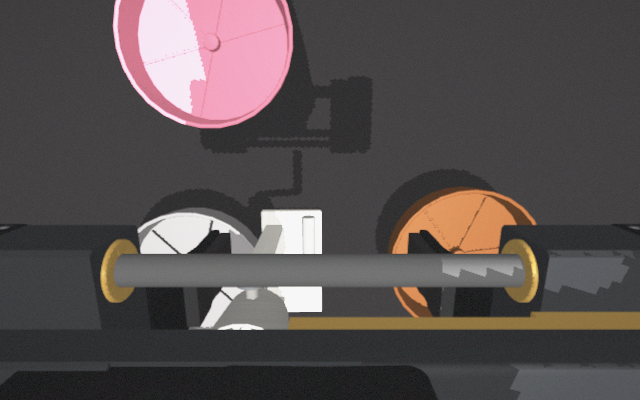

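```bash
python3 - <<'E'
from h import *
import pickle;i=pickle.load(open("w1.pkl","rb"))
for p in[(308.5,217),(308.5,250)]:print(ray("",p,.157,i))
im=cv2.imread("pics/w1.png").astype(int)
for r in(222,235,248):print(r,im[r,292:326,0])
print(ray("",(298,187),0,i))
E
```

```text
[0.4776865  0.19622893 0.157     ]
[0.50209902 0.20285279 0.157     ]
222 [247 247 247 247 247 247 247 247 247 247 180 220 238 243 245 247 247 247
 247 246 245 241 223 247 247 247 247 247 247 241  71  70  70  69]
235 [247 247 247 247 247 247 247 247 247 247 204 219 237 243 245 246 247 247
 247 246 245 239 225 244 247 247 247 247 247 242  77  69  68  67]
248 [247 247 247 247 247 247 247 247 247 247 229 219 235 243 245 246 247 247
 247 246 244 239 224 244 247 247 247 247 247 244  75  68  70  67]
[0.49234877 0.18298193 0.        ]
```

Call:
{"name": "play_rows", "arguments": {"targets": [[0.3,[0.01,-0.007,0.024],0],[0.0,[0.035,-0.007,0.024],0],[0.0,[0.06,-0.007,0.024],0],[0.0,[0.08,-0.007,0.024],0],[0.0,[0.0975,-0.007,0.024],0]], "grip_force": 20}}

```text
time: 1.65
tool_pos: [0.4923, 0.2038, 0.1615]
eef_rot: [[-0.001, -0.269, 0.963], [-0.001, 0.963, 0.269], [-1.0, -0.0, -0.001]]
force: [0.5, -0.7, -0.0]
grip_width: 0.632
```

Call:
{"name": "play_rows", "arguments": {"targets": [[-0.5,[0,0,0],0],[-1,[0,0,0],0],[-1,[0,0,0],0],[-1,[0,0,0],0],[-1,[0,0,0],0]], "grip_force": 20}}

```text
time: 2.15
tool_pos: [0.4933, 0.204, 0.1638]
eef_rot: [[0.001, -0.269, 0.963], [0.0, 0.963, 0.269], [-1.0, 0.0, 0.001]]
force: [4.8, -8.4, 0.7]
grip_width: 0.174
```

```bash
python3 - <<'E'
from h import *
go([.494,.2015,.163])
im=read_camera("scene");cv2.imwrite("pics/s1.png",cv2.resize(im[200:340,270:450],None,fx=4,fy=4,interpolation=cv2.INTER_CUBIC)[:,:,::-1])
for q in np.arange(0,2.31,.23):
    a=.35+q; print(round(q,2),round(50*(np.cos(a)-np.cos(.35)),1),round(-50*(np.sin(a)-np.sin(.35)),1))
E
```

```text
t 2.15 pos [0.4933 0.204  0.1638] yaw(tool y) 1.843 grip 0.174 F [ 4.8 -8.4  0.7]
shift [ 0.0008 -0.0026 -0.    ]
0.0 0.0 -0.0
0.23 -5.1 -10.3
0.46 -12.5 -19.1
0.69 -21.7 -26.0
0.92 -32.2 -30.6
1.15 -43.4 -32.7
1.38 -54.9 -32.2
1.61 -65.9 -29.1
1.84 -76.0 -23.6
2.07 -84.5 -15.9
2.3 -91.0 -6.5
```

View pics/s1.png

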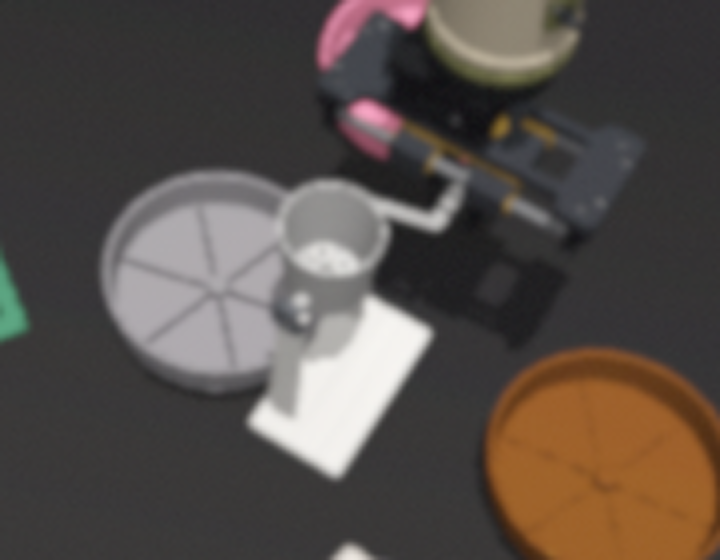

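Call:
{"name": "play_rows", "arguments": {"targets": [[-1,[0.0,-0.001,0],0],[-1,[0.0,-0.002,0],0],[-1,[0,-0.003,0],0]], "grip_force": 25}}

```text
time: 2.5
tool_pos: [0.4941, 0.2011, 0.1636]
eef_rot: [[0.001, -0.269, 0.963], [0.001, 0.963, 0.269], [-1.0, 0.0, 0.001]]
force: [-0.2, -0.6, 3.7]
grip_width: 0.104
```

```bash
python3 - <<'E'
import numpy as np
p=lambda q:np.array([-np.sin(.35+q),np.cos(.35+q)])*50
for k in range(4):
    print([[round(float(x),4) for x in (p(.575*k+.115*j)-p(.575*k))/1000] for j in range(1,6)])
E
```

```text
[[-0.0053, -0.0023], [-0.0103, -0.0051], [-0.0149, -0.0086], [-0.0191, -0.0125], [-0.0228, -0.0169]]
[[-0.0032, -0.0048], [-0.0058, -0.0099], [-0.0078, -0.0153], [-0.0092, -0.0209], [-0.0099, -0.0266]]
[[-0.0001, -0.0057], [0.0005, -0.0115], [0.0017, -0.0171], [0.0036, -0.0225], [0.0061, -0.0277]]
[[0.0031, -0.0049], [0.0067, -0.0093], [0.0107, -0.0134], [0.0153, -0.0169], [0.0202, -0.0199]]
```

Call:
{"name": "play_rows", "arguments": {"targets": [[-1,[-0.0053,-0.0023,0],0],[-1,[-0.0103,-0.0051,0],0],[-1,[-0.0149,-0.0086,0],0],[-1,[-0.0191,-0.0125,0],0],[-1,[-0.0228,-0.0169,0],0]]}}

```text
time: 3.0
tool_pos: [0.4979, 0.1873, 0.1863]
eef_rot: [[0.0, -0.271, 0.963], [0.003, 0.963, 0.271], [-1.0, 0.003, 0.001]]
force: [0.8, 7.8, -1.3]
grip_width: 0.103
```

Call:
{"name": "play_rows", "arguments": {"targets": [[-1,[-0.0032,-0.0048,0],0],[-1,[-0.0058,-0.0099,0],0],[-1,[-0.0078,-0.0153,0],0],[-1,[-0.0092,-0.0209,0],0],[-1,[-0.0099,-0.0266,0],0]]}}

```text
time: 3.5
tool_pos: [0.505, 0.1626, 0.1976]
eef_rot: [[0.001, -0.272, 0.962], [0.005, 0.962, 0.272], [-1.0, 0.005, 0.002]]
force: [-3.8, 5.9, 9.5]
grip_width: 0.102
```

Call:
{"name": "play_rows", "arguments": {"targets": [[-1,[-0.0001,-0.0057,0],0],[-1,[0.0005,-0.0115,0],0],[-1,[0.0017,-0.0171,0],0],[-1,[0.0036,-0.0225,0],0],[-1,[0.0061,-0.0277,0],0]]}}

```text
time: 4.0
tool_pos: [0.5129, 0.1344, 0.1907]
eef_rot: [[0.001, -0.271, 0.963], [0.003, 0.963, 0.271], [-1.0, 0.003, 0.002]]
force: [-1.7, 3.7, 6.2]
grip_width: 0.107
```

Call:
{"name": "play_rows", "arguments": {"targets": [[-1,[0.0031,-0.0049,0],0],[-1,[0.0067,-0.0093,0],0],[-1,[0.0107,-0.0134,0],0],[-1,[0.0153,-0.0169,0],0],[-1,[0.0202,-0.0199,0],0]]}}

```text
time: 4.5
tool_pos: [0.5184, 0.114, 0.1694]
eef_rot: [[0.001, -0.27, 0.963], [0.001, 0.963, 0.27], [-1.0, 0.001, 0.001]]
force: [0.4, 6.1, 2.7]
grip_width: 0.104
```

Call:
{"name": "play_rows", "arguments": {"targets": [[-1,[0,0,0],0],[-1,[0,0,0],0],[-1,[0,0,0],0],[-1,[0,0,0],0],[-1,[0,0,0],0]]}}

```text
time: 5.0
tool_pos: [0.5184, 0.1136, 0.1689]
eef_rot: [[0.0, -0.269, 0.963], [0.0, 0.963, 0.269], [-1.0, 0.0, 0.0]]
force: [2.8, 5.2, -2.4]
grip_width: 0.103
```

```bash
python3 - <<'E'
from h import *
a=read_camera("scene");b=read_camera("top")
f=lambda im,x,y,w,h,k:cv2.resize(im[y:y+h,x:x+w],None,fx=k,fy=k,interpolation=cv2.INTER_CUBIC)
cv2.imwrite("pics/t1.png",np.hstack([f(a,285,225,100,110,4),f(b,215,155,90,110,4)])[:,:,::-1])
go([.494,.2011,.1636])
# angle from pin: TCP relative to start
o=get_obs();R=np.array(o["eef_rot"]);d=R.T@(np.array(o["tool_pos"])-[.4941,.2011,.1636]);print(d)
y=50*np.cos(.35)+d[1]*1000;z=50*np.sin(.35)-d[0]*1000;print("q",np.arctan2(z,y)-.35,np.hypot(y,z))
E
```

```text
t 5.1 pos [0.5184 0.1137 0.1689] yaw(tool y) 1.8435 grip 0.102 F [ 2.8  4.6 -1.7]
shift [0.0054 0.0908 0.0001]
[-0.00535674 -0.0907559  -0.0001639 ]
q 2.3168986692397695 49.23055813878573
```

View pics/t1.png

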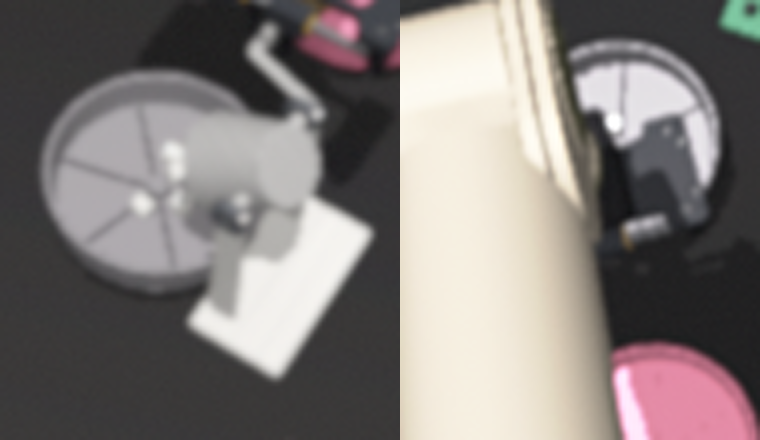

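At full tip, the scene view shows bright spacers in the tray at about (142,205), (172,150), (175,170) and (175,200). I push lightly into the stop, dwell, then swing back and count.

Call:
{"name": "play_rows", "arguments": {"targets": [[-1,[0.003,-0.001,0],0],[-1,[0.003,-0.001,0],0],[-1,[-0.003,0.002,0],0],[-1,[0.003,-0.001,0],0],[-1,[0.0,0.0,0],0]]}}

```text
time: 5.6
tool_pos: [0.5183, 0.1138, 0.1684]
eef_rot: [[0.0, -0.269, 0.963], [0.001, 0.963, 0.269], [-1.0, 0.001, 0.0]]
force: [4.8, 8.6, -9.8]
grip_width: 0.1
```

Call:
{"name": "play_rows", "arguments": {"targets": [[-1,[-0.0049,0.003,0],0],[-1,[-0.0095,0.0065,0],0],[-1,[-0.0135,0.0106,0],0],[-1,[-0.0171,0.015,0],0],[-1,[-0.0202,0.0199,0],0]]}}

```text
time: 6.1
tool_pos: [0.5126, 0.1317, 0.1873]
eef_rot: [[-0.001, -0.268, 0.963], [-0.002, 0.963, 0.268], [-1.0, -0.001, -0.002]]
force: [6.2, 2.3, -13.2]
grip_width: 0.097
```

Call:
{"name": "play_rows", "arguments": {"targets": [[-1,[-0.0025,0.0052,0],0],[-1,[-0.0044,0.0106,0],0],[-1,[-0.0056,0.0162,0],0],[-1,[-0.0062,0.022,0],0],[-1,[-0.0061,0.0277,0],0]]}}

```text
time: 6.6
tool_pos: [0.506, 0.1558, 0.1951]
eef_rot: [[-0.0, -0.266, 0.964], [-0.004, 0.964, 0.266], [-1.0, -0.004, -0.001]]
force: [1.0, -6.7, 5.4]
grip_width: 0.105
```

Call:
{"name": "play_rows", "arguments": {"targets": [[-1,[0.0007,0.0057,0],0],[-1,[0.0021,0.0113,0],0],[-1,[0.0041,0.0167,0],0],[-1,[0.0067,0.0218,0],0],[-1,[0.0099,0.0266,0],0]]}}

```text
time: 7.1
tool_pos: [0.4987, 0.1818, 0.1848]
eef_rot: [[-0.001, -0.266, 0.964], [-0.003, 0.964, 0.266], [-1.0, -0.003, -0.001]]
force: [0.3, -5.6, 1.9]
grip_width: 0.103
```

Call:
{"name": "play_rows", "arguments": {"targets": [[-1,[0.0037,0.0044,0],0],[-1,[0.0079,0.0083,0],0],[-1,[0.0125,0.0118,0],0],[-1,[0.0175,0.0146,0],0],[-1,[0.0228,0.0169,0],0]]}}

```text
time: 7.6
tool_pos: [0.4938, 0.199, 0.1621]
eef_rot: [[-0.001, -0.267, 0.964], [-0.002, 0.964, 0.267], [-1.0, -0.002, -0.001]]
force: [-0.1, -5.9, 3.6]
grip_width: 0.097
```

Call:
{"name": "play_rows", "arguments": {"targets": [[-1,[0.001,0,0],0],[-1,[0.002,0,0],0],[-1,[0.003,0.001,0],0],[-1,[0.003,0.001,0],0],[-1,[0.003,0.001,0],0]]}}

```text
time: 8.1
tool_pos: [0.4935, 0.2001, 0.1595]
eef_rot: [[-0.001, -0.267, 0.964], [-0.002, 0.964, 0.267], [-1.0, -0.002, -0.001]]
force: [0.8, -6.4, 0.4]
grip_width: 0.099
```

```bash
python3 - <<'E'
from h import *
a=read_camera("scene");b=read_camera("top")
f=lambda im,x,y,w,h,k:cv2.resize(im[y:y+h,x:x+w],None,fx=k,fy=k,interpolation=cv2.INTER_CUBIC)
cv2.imwrite("pics/t2.png",np.hstack([f(a,285,225,100,110,4),f(b,215,155,90,110,4)])[:,:,::-1])
go([.494,.2011,.1636])
E
```

```text
t 8.2 pos [0.4936 0.2002 0.1595] yaw(tool y) 1.8416 grip 0.092 F [-1.  -6.6  1.5]
shift [-0.0041  0.0008  0.0007]
```

View pics/t2.png

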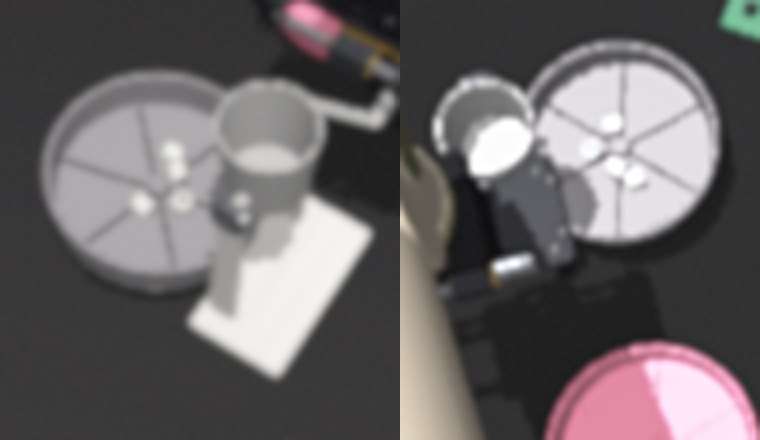

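All four spacers lie in the tray and the tin is empty. I press the crank firmly into the upright stop, because the pin slipped slightly in the fingers.

Call:
{"name": "play_rows", "arguments": {"targets": [[-1,[0,0,0],0],[-1,[0.003,0.001,0],0],[-1,[0.006,0.002,0],0],[-1,[0.008,0.002,0],0],[-1,[0.008,0.002,0],0]], "grip_force": 55}}

```text
time: 8.7
tool_pos: [0.4936, 0.2016, 0.1551]
eef_rot: [[0.0, -0.267, 0.964], [-0.001, 0.964, 0.267], [-1.0, -0.001, 0.0]]
force: [-14.4, -15.5, 35.3]
grip_width: 0.085
```

Call:
{"name": "play_rows", "arguments": {"targets": [[-1,[-0.003,-0.001,0],0],[-0.5,[-0.004,-0.001,0],0],[0,[-0.004,-0.001,0],0],[0,[-0.004,-0.001,0],0],[0,[-0.01,-0.001,0],0]], "grip_force": 25}}

```text
time: 9.2
tool_pos: [0.4925, 0.2032, 0.1614]
eef_rot: [[-0.002, -0.269, 0.963], [-0.0, 0.963, 0.269], [-1.0, 0.0, -0.002]]
force: [-0.1, 0.1, -0.2]
grip_width: 0.368
```

Call:
{"name": "play_rows", "arguments": {"targets": [[0.2,[-0.03,0,0],0],[0.5,[-0.07,0,0],0],[1,[-0.11,0,0],0],[1,[-0.14,0,0],0],[1,[-0.14,0,0],0]]}}

```text
time: 9.7
tool_pos: [0.4946, 0.2038, 0.307]
eef_rot: [[0.006, -0.269, 0.963], [0.004, 0.963, 0.269], [-1.0, 0.002, 0.007]]
force: [0.7, -0.3, -0.3]
grip_width: 0.819
```

```bash
python3 - <<'E'
from h import *
go([.4,-.27,.28])
E
```

```text
t 9.7 pos [0.4946 0.2038 0.307 ] yaw(tool y) 1.8433 grip 0.819 F [ 0.7 -0.3 -0.3]
shift [ 0.0245 -0.4309 -0.2188]
```

Call:
{"name": "play_rows", "arguments": {"targets": [[1,[0,-0.043,-0.022],0.14],[1,[0,-0.086,-0.044],0.28],[1,[0,-0.129,-0.066],0.42],[1,[0,-0.172,-0.088],0.56],[1,[0,-0.215,-0.109],0.7]]}}

```text
time: 10.2
tool_pos: [0.4451, -0.035, 0.3018]
eef_rot: [[-0.0, 0.42, 0.908], [0.001, 0.908, -0.42], [-1.0, 0.0, -0.0]]
force: [0.9, -1.0, -0.8]
grip_width: 1.0
```

```bash
python3 - <<'E'
from h import *
go([.41,-.25,.28]);print(np.round(get_obs()["joints"],2))
i=camera_info("wrist");print(i["K"][0])
E
```

```text
t 10.2 pos [ 0.4451 -0.035   0.3018] yaw(tool y) 1.1378 grip 1.0 F [ 0.9 -1.  -0.8]
shift [ 0.0216 -0.2099  0.0584]
[-0.47 -0.12  0.41  1.84  0.05  1.42  1.07]
[350.46490131   0.         319.01037971]
```

Call:
{"name": "play_rows", "arguments": {"targets": [[1,[0.005,-0.042,0.012],0.15],[1,[0.01,-0.084,0.024],0.3],[1,[0.015,-0.126,0.036],0.45],[1,[0.02,-0.168,0.048],0.6],[1,[0.02,-0.21,0.058],0.75]]}}

```text
time: 10.7
tool_pos: [0.4108, -0.2499, 0.2812]
eef_rot: [[-0.001, 0.926, 0.378], [0.001, 0.378, -0.926], [-1.0, -0.0, -0.001]]
force: [0.8, -0.4, -0.1]
grip_width: 1.0
```

Call:
{"name": "play_rows", "arguments": {"targets": [[1,[0,0,0],0.15],[1,[0,0,0],0.3],[1,[0,0,0],0.45],[1,[0,0,0],0.6],[1,[0,0,0],0.75]]}}

```text
time: 11.2
tool_pos: [0.4116, -0.2483, 0.2816]
eef_rot: [[-0.0, 0.935, -0.355], [0.0, -0.355, -0.935], [-1.0, -0.001, -0.0]]
force: [0.4, 1.3, 0.0]
grip_width: 0.998
```

Call:
{"name": "play_rows", "arguments": {"targets": [[1,[0,0,0],0.15],[1,[0,0,0],0.3],[1,[0,0,0],0.45],[1,[0,0,0],0.6],[1,[0,0,0],0.75]]}}

```text
time: 11.7
tool_pos: [0.4116, -0.2483, 0.2816]
eef_rot: [[-0.0, 0.442, -0.897], [0.0, -0.897, -0.442], [-1.0, -0.001, 0.0]]
force: [-0.7, 0.1, -0.1]
grip_width: 0.998
```

Call:
{"name": "play_rows", "arguments": {"targets": [[1,[0,0,0],0.15],[1,[0,0,0],0.3],[1,[0,0,0],0.45],[1,[0,0,0],0.6],[1,[0,0,0],0.75]]}}

```text
time: 12.2
tool_pos: [0.4116, -0.2483, 0.2817]
eef_rot: [[-0.0, -0.288, -0.958], [0.0, -0.958, 0.288], [-1.0, -0.0, 0.0]]
force: [0.8, -0.1, 0.1]
grip_width: 1.003
```

```bash
python3 - <<'E'
from h import *
go([.41,-.25,.28]);print(np.round(get_obs()["joints"],2))
for X in[(.487,-.277,.046),(.42,-.25,.046),(.55,-.30,.046),(.37,-.24,.046)]: print(proj("wrist",X))
E
```

```text
t 12.2 pos [ 0.4116 -0.2483  0.2817] yaw(tool y) -1.8628 grip 1.003 F [ 0.8 -0.1  0.1]
shift [0.0017 0.0021 0.001 ]
[-0.17 -0.04  0.61  1.8   0.02  1.37 -1.43]
[324.96157852  99.87139945]
[318.52982222 169.53731799]
[329.26282049  28.64252069]
[322.86065149 214.93389901]
```

Good view: the tweezers should fill rows 28 to 215.

```bash
python3 - <<'E'
from h import *
import pickle
i=camera_info("wrist"); im=read_camera("wrist");pickle.dump(i,open("w2.pkl","wb"))
cv2.imwrite("pics/w2.png",cv2.resize(im[0:225,240:420],None,fx=2.6,fy=2.6,interpolation=cv2.INTER_CUBIC)[:,:,::-1])
E
```

```text
(no output)
```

View pics/w2.png

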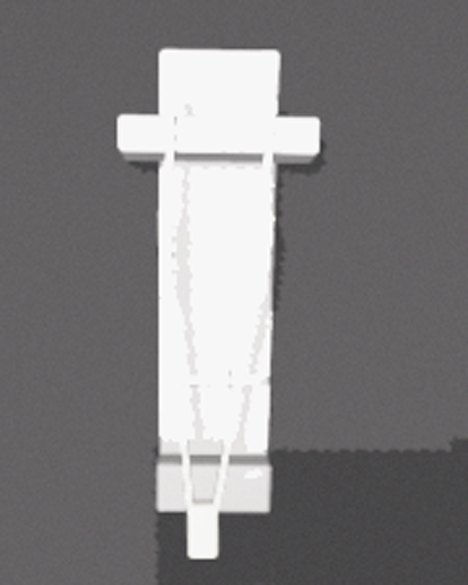

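```bash
python3 - <<'E'
from h import *
import pickle;i=pickle.load(open("w2.pkl","rb"))
P=lambda x,y,z:ray("",(240+x/2.6-.3,y/2.6-.3),z,i)
for l,x,y,z in[("tailL",188,558,.046),("tailR",217,558,.046),("tailfL",190,505,.046),("tailfR",216,505,.046),("rod",188,382,.039),("rodR",268,382,.039),("supL",118,115,.032),("supR",320,117,.032),("supL b",118,155,.032),("supR b",320,157,.032),("legL",168,158,.046),("legR",268,158,.046),("legL bot",184,443,.046),("legR bot",228,443,.046)]: print(l,np.round(P(x,y,z),4))
a=P(118,135,.032);b=P(320,137,.032);print("sup mid",(a+b)/2,"heading",np.arctan2(*(a-b)[[1,0]])-np.pi/2,np.linalg.norm(a-b))
im=read_camera("wrist")
g=im[:,:,1]
for r in(66,90,100,110,180):print(r,g[r,296:350])
E
```

```text
tailL [ 0.3741 -0.2287  0.046 ]
tailR [ 0.3706 -0.2405  0.046 ]
tailfL [ 0.3961 -0.2362  0.046 ]
tailfR [ 0.3929 -0.2467  0.046 ]
rod [ 0.4448 -0.2501  0.039 ]
rodR [ 0.4353 -0.2818  0.039 ]
supL [ 0.552  -0.2538  0.032 ]
supR [ 0.5284 -0.3299  0.032 ]
supL b [ 0.538  -0.2493  0.032 ]
supR b [ 0.5141 -0.3261  0.032 ]
legL [ 0.5292 -0.268   0.046 ]
legR [ 0.5181 -0.3047  0.046 ]
legL bot [ 0.4219 -0.2415  0.046 ]
legR bot [ 0.4167 -0.259   0.046 ]
sup mid [ 0.53316469 -0.2897648   0.032     ] heading -0.3008060312918306 0.08001197624990894
66 [ 95 102  91  90 236 247 247 247 247 247 247 247 247 242 229 229 247 247
 247 247 247 247 247 247 247 247 247 247 247 247 247 247 247 247 247 247
 247 247 247 247 247 247 247 247 247 247 247 205 180 100  76  91  97 101]
90 [ 99  98  98  91 247 247 247 247 247 244 246 230 229 230 231 230 247 247
 247 247 247 247 247 247 247 247 247 247 247 247 247 247 247 247 247 247
 247 247 247 247 247 247 247 247 247 247 247 247 157  75  70  82  94 102]
100 [101 100  97  98 247 247 247 247 247 247 245 231 230 230 230 229 247 247
 247 247 247 247 247 247 247 247 247 247 247 247 247 247 247 247 247 247
 247 247 247 247 247 247 247 247 247 247 247 215 150  69  72  84  98  99]
110 [ 97 100  98 102 247 247 247 247 247 247 227 229 229 228 229 229 230 247
 247 247 247 247 247 247 247 247 247 247 247 247 247 247 247 247 247 247
 247 247 247 247 247 247 247 247 247 247 224 194 122  72  89  99  96  98]
180 [100 100  98 102 172 224 231 230 229 230 229 231 231 231 244 247 239 213
 229 229 230 229 230 230 229 230 229 224 236 245 241 224 230 229 230 230
 241 246 242 229 229 230 241 246 246 241 227 212 146  73  71  68  71  71]
```

Call:
{"name": "play_rows", "arguments": {"targets": [[1,[0.04,0.001,-0.03],0.009],[1,[0.08,0.001,-0.06],0.009],[1,[0.11,0.001,-0.081],0.009],[1,[0.13,0.001,-0.081],0.009],[1,[0.15,0.001,-0.081],0.009]]}}

```text
time: 12.8
tool_pos: [0.489, -0.2722, 0.1301]
eef_rot: [[-0.002, -0.285, -0.958], [-0.0, -0.958, 0.285], [-1.0, 0.001, 0.002]]
force: [-0.2, -0.1, -0.1]
grip_width: 0.998
```

```bash
python3 - <<'E'
from h import *
go([.489,-.2727,.046])
E
```

```text
t 12.8 pos [ 0.489  -0.2722  0.1301] yaw(tool y) -1.8603 grip 0.998 F [-0.2 -0.1 -0.1]
shift [ 0.0841  0.0004 -0.0003]
```

Call:
{"name": "play_rows", "arguments": {"targets": [[1,[0.03,0,0],0.01],[1,[0.055,0,0],0.01],[1,[0.075,0,0],0.01],[1,[0.0855,0,0],0.01],[1,[0.0855,0,0],0.01]], "grip_force": 20}}

```text
time: 13.3
tool_pos: [0.4883, -0.2719, 0.0453]
eef_rot: [[-0.002, -0.298, -0.955], [0.001, -0.955, 0.298], [-1.0, 0.0, 0.003]]
force: [-0.6, -1.3, 0.6]
grip_width: 0.996
```

Call:
{"name": "play_rows", "arguments": {"targets": [[0.5,[0,0,0],0],[0.1,[0,0,0],0],[0.1,[0,0,0],0],[0,[0,0,0],0],[-0.05,[0,0,0],0]], "grip_force": 20}}

```text
time: 13.8
tool_pos: [0.4893, -0.2724, 0.0468]
eef_rot: [[0.001, -0.3, -0.954], [0.0, -0.954, 0.3], [-1.0, -0.0, -0.001]]
force: [0.5, 0.7, 1.0]
grip_width: 0.625
```

Call:
{"name": "play_rows", "arguments": {"targets": [[-0.1,[0,0,0],0],[-0.15,[0,0,0],0],[-0.2,[0,0,0],0],[-0.2,[0,0,0],0],[-0.2,[0,0,0],0]], "grip_force": 20}}

```text
time: 14.3
tool_pos: [0.4892, -0.2724, 0.0466]
eef_rot: [[0.0, -0.3, -0.954], [0.0, -0.954, 0.3], [-1.0, -0.0, -0.0]]
force: [0.6, 1.4, 0.9]
grip_width: 0.409
```

```bash
python3 - <<'E'
from h import *
go([.489,-.2727,.046])
a=read_camera("scene")
cv2.imwrite("pics/g1.png",cv2.resize(a[130:220,230:340],None,fx=6,fy=6,interpolation=cv2.INTER_CUBIC)[:,:,::-1])
E
```

```text
t 14.3 pos [ 0.4892 -0.2724  0.0466] yaw(tool y) -1.876 grip 0.409 F [0.6 1.4 0.9]
shift [0.0006 0.0003 0.0001]
```

View pics/g1.png

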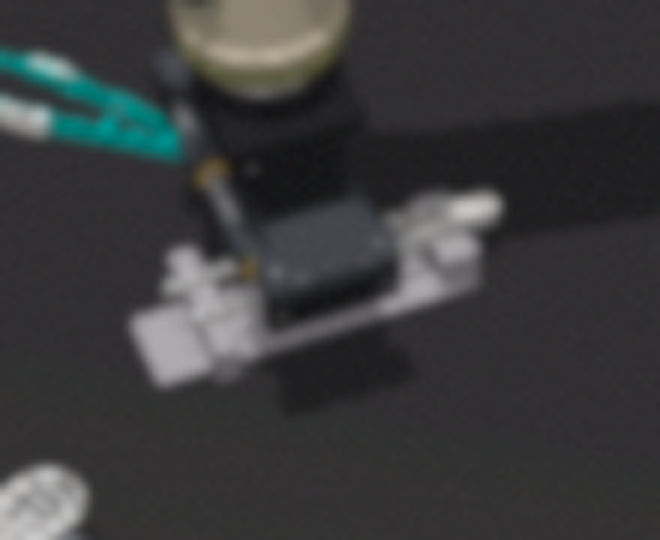

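Call:
{"name": "play_rows", "arguments": {"targets": [[-0.25,[0,0,0],0],[-0.25,[0,0,0],0],[-0.25,[-0.004,0,0],0],[-0.25,[-0.01,0,0],0],[-0.25,[-0.02,0,0],0]]}}

```text
time: 14.85
tool_pos: [0.4886, -0.2723, 0.0667]
eef_rot: [[-0.001, -0.301, -0.954], [0.0, -0.954, 0.301], [-1.0, 0.0, 0.001]]
force: [0.6, -0.3, -1.1]
grip_width: 0.376
```

Call:
{"name": "play_rows", "arguments": {"targets": [[-0.25,[-0.015,0,0],0],[-0.25,[-0.04,0,0],0],[-0.25,[-0.07,0,0],0],[-0.25,[-0.1,0,0],0],[-0.25,[-0.12,0,0],0]]}}

```text
time: 15.35
tool_pos: [0.4895, -0.273, 0.19]
eef_rot: [[0.003, -0.301, -0.954], [-0.001, -0.954, 0.301], [-1.0, -0.0, -0.003]]
force: [0.2, 0.4, -0.1]
grip_width: 0.374
```

```bash
python3 - <<'E'
from h import *
h=1.1;u=np.array([np.cos(h),np.sin(h)]);t=np.array([.608,.1005])
print(t-.065*u); go([*(t-.065*u),.2]);print(np.round(get_obs()["joints"],2))
a=read_camera("scene");i=camera_info("scene")
o=get_obs();p=proj("scene",o["tool_pos"]);print(p)
x,y=int(p[0])-70,int(p[1])-35
cv2.imwrite("pics/g2.png",cv2.resize(a[y:y+90,x:x+130],None,fx=5,fy=5,interpolation=cv2.INTER_CUBIC)[:,:,::-1])
E
```

```text
[0.57851625 0.04257152]
t 15.35 pos [ 0.4895 -0.273   0.19  ] yaw(tool y) -1.8765 grip 0.374 F [ 0.2  0.4 -0.1]
shift [-0.01   -0.3277  0.0101]
[-0.13  0.26  0.65  1.74 -0.17  1.19 -1.31]
[272.68908817 141.26277836]
```

View pics/g2.png

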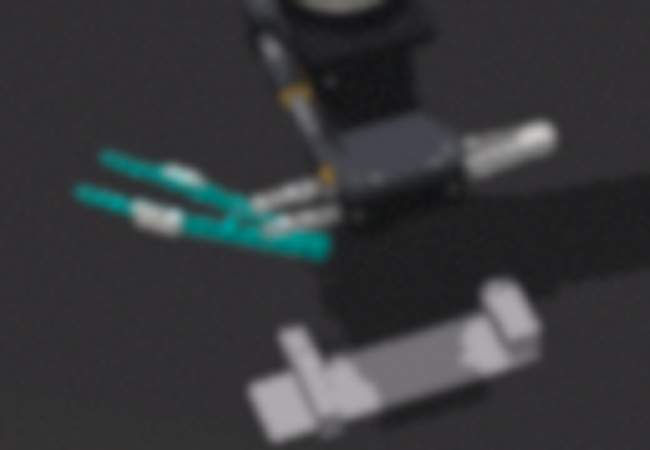

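Call:
{"name": "play_rows", "arguments": {"targets": [[-0.266,[0,-0.022,0.0007],-0.093],[-0.266,[0,-0.044,0.0014],-0.187],[-0.266,[0,-0.0655,0.002],-0.28],[-0.266,[0,-0.0875,0.0027],-0.374],[-0.266,[0,-0.109,0.0034],-0.467]]}}

```text
time: 15.9
tool_pos: [0.5187, -0.1667, 0.1874]
eef_rot: [[0.001, 0.165, -0.986], [0.0, -0.986, -0.165], [-1.0, 0.0, -0.001]]
force: [1.2, -0.4, -0.7]
grip_width: 0.366
```

Call:
{"name": "play_rows", "arguments": {"targets": [[-0.266,[0,-0.02,-0.0092],-0.093],[-0.266,[0,-0.04,-0.0184],-0.187],[-0.266,[0,-0.06,-0.0276],-0.28],[-0.266,[0,-0.08,-0.0368],-0.374],[-0.266,[0,-0.099,-0.046],-0.467]]}}

```text
time: 16.4
tool_pos: [0.5482, -0.0615, 0.1874]
eef_rot: [[0.001, 0.591, -0.807], [0.0, -0.807, -0.591], [-1.0, 0.0, -0.001]]
force: [-0.1, 0.1, -1.4]
grip_width: 0.371
```

Call:
{"name": "play_rows", "arguments": {"targets": [[-0.266,[0,-0.0135,-0.017],-0.093],[-0.266,[0,-0.027,-0.034],-0.187],[-0.266,[0,-0.0405,-0.051],-0.28],[-0.266,[0,-0.054,-0.068],-0.374],[-0.266,[0,-0.0677,-0.0858],-0.467]]}}

```text
time: 16.9
tool_pos: [0.5778, 0.0434, 0.1874]
eef_rot: [[0.001, 0.891, -0.454], [-0.0, -0.454, -0.891], [-1.0, 0.001, -0.0]]
force: [0.3, -0.5, -1.0]
grip_width: 0.368
```

```bash
python3 - <<'E'
from h import *
go([.5785,.0426,.125])
E
```

```text
t 16.9 pos [0.5778 0.0434 0.1874] yaw(tool y) -0.4717 grip 0.368 F [ 0.3 -0.5 -1. ]
shift [0.0624 0.001  0.0004]
```

Call:
{"name": "play_rows", "arguments": {"targets": [[-0.266,[0.015,0,0],0],[-0.266,[0.032,0,0],0],[-0.266,[0.048,0,0],0],[-0.266,[0.06,0,0],0],[-0.266,[0.065,0,0],0]]}}

```text
time: 17.4
tool_pos: [0.577, 0.0423, 0.1205]
eef_rot: [[-0.001, 0.889, -0.458], [-0.001, -0.458, -0.889], [-1.0, -0.001, 0.001]]
force: [-0.1, 0.3, -0.6]
grip_width: 0.373
```

```bash
python3 - <<'E'
from h import *
import pickle
go([.5785,.0426,.125])
o=get_obs();R=np.array(o["eef_rot"]);p=np.array(o["tool_pos"])
i=camera_info("wrist");pickle.dump(i,open("w3.pkl","wb"))
for n in("wrist","scene","top"):
    print(n,[np.round(proj(n,p+R@np.array([.006,s,-.065]),i if n=="wrist" else None),1).tolist() for s in(-.009,.009)],np.round(proj(n,[.608,.1005,.04],i if n=="wrist" else None),1))
w=read_camera("wrist");s=read_camera("scene");t=read_camera("top")
for n,m in(("wrist",w),("scene",s),("top",t)):cv2.imwrite(f"pics/f_{n}.png",m[:,:,::-1])
E
```

```text
t 17.4 pos [0.577  0.0423 0.1205] yaw(tool y) -0.4761 grip 0.373 F [-0.1  0.3 -0.6]
shift [-0.0045  0.0012 -0.001 ]
wrist [[293.6, 116.3], [338.7, 116.3]] [318.8 113.7]
scene [[327.7, 255.2], [321.2, 256.5]] [323.6 270.2]
top [[265.0, 188.2], [268.0, 183.0]] [269.5 191.2]
```

```bash
python3 - <<'E'
from h import *
w,s,t=[cv2.imread(f"pics/f_{n}.png") for n in("wrist","scene","top")]
f=lambda im,x,y,a,b,W,H:cv2.resize(im[y:y+b,x:x+a],(W,H),interpolation=cv2.INTER_CUBIC)
left=f(w,240,50,160,192,500,600)
right=np.vstack([f(s,290,222,100,100,300,300),f(t,215,150,100,100,300,300)])
cv2.imwrite("pics/final.png",np.hstack([left,right]))
E
```

```text
(no output)
```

View pics/final.png

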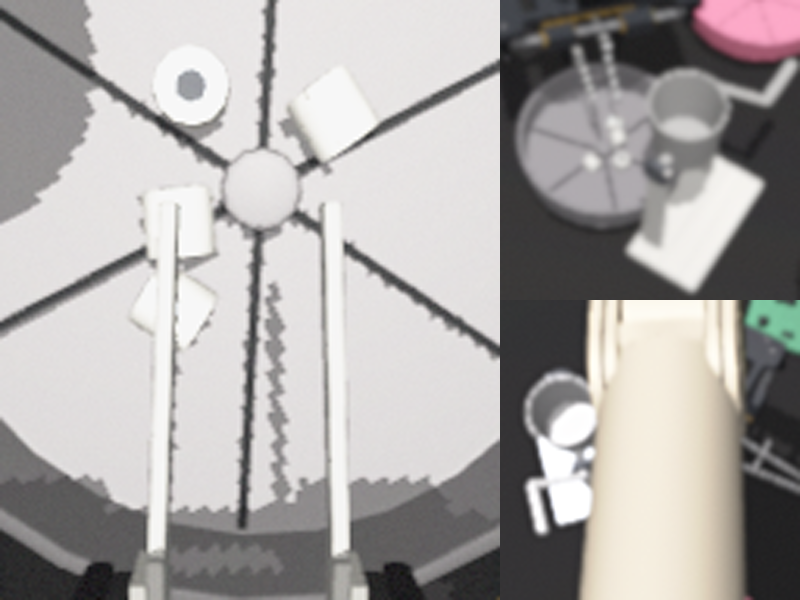

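```bash
python3 - <<'E'
from h import *
import pickle;i=pickle.load(open("w3.pkl","rb"))
g=cv2.imread("pics/f_wrist.png")[:,:,1].astype(int)
for r in(118,121,124,127):print(r,g[r,284:302],g[r,338:356])
Q=lambda x,y,z:ray("",(240+x/3.125-.3,50+y/3.125-.3),z,i)
hub=Q(260,188,.04)
o=get_obs();R=np.array(o["eef_rot"]);zt=o["tool_pos"][2]-.006
for z in(zt+.005,zt+.007,zt+.009):
    a,b=Q(179,206,z),Q(324,206,z);m=(a+b)/2
    print(z,m,"gap",np.linalg.norm(a-b),"hub-tip tool",R.T@(hub-m))
print("hub",hub)
E
```

```text
118 [227 221 223 237 244 246 242 238 245 246 246 243 194 223 247 247 247 247] [179 223 228 219 171 182 240 246 246 246 242 229 229 227 227 228 228 228]
121 [198 157 209 234 244 246 243 241 245 246 246 242 187 223 247 247 247 247] [ 83  84  80 101 118 175 238 246 246 246 243 234 227 228 228 228 228 228]
124 [227 212 204 232 243 246 244 241 246 246 246 239 175 242 247 247 247 247] [212 223 193 141 106 164 234 245 246 246 243 232 228 228 229 228 227 228]
127 [228 223 217 229 241 241 235 243 246 246 246 233 150 241 247 247 247 247] [229 229 228 228 192 144 228 245 246 246 244 202 135 193 181 199 226 227]
0.1207972282280613 [0.60829578 0.09960319 0.12079723] gap 0.017672499398318567 hub-tip tool [ 0.0807974   0.00177274 -0.00291172]
0.1227972282280613 [0.60829779 0.09961502 0.12279723] gap 0.017415261701782894 hub-tip tool [ 0.0827974   0.00177609 -0.00290034]
0.12479722822806129 [0.60829979 0.09962685 0.12479723] gap 0.01715802400524723 hub-tip tool [ 0.0847974   0.00177944 -0.00288896]
hub [0.61121402 0.10137306 0.04      ]
```

The wrist view shows both tips straddling the hub (260,188) at a gap of about 17.5 to 18 mm. All four spacers are in the tray, and the insets show the tin upright. I make a small centring move, then hold.

Call:
{"name": "play_rows", "arguments": {"targets": [[-0.266,[0,0.001,-0.002],0],[-0.266,[0,0.001,-0.002],0],[-0.266,[0,0.001,-0.002],0],[-0.266,[0,0.001,-0.002],0],[-0.266,[0,0.001,-0.002],0]]}}

```text
time: 18.05
tool_pos: [0.5795, 0.0442, 0.1217]
eef_rot: [[0.0, 0.889, -0.457], [0.0, -0.457, -0.889], [-1.0, 0.0, -0.0]]
force: [0.4, 0.7, -0.6]
grip_width: 0.367
```

Call:
{"name": "play_rows", "arguments": {"targets": [[-0.266,[0,0,0],0],[-0.266,[0,0,0],0],[-0.266,[0,0,0],0],[-0.266,[0,0,0],0],[-0.266,[0,0,0],0]]}}

```text
time: 18.55
tool_pos: [0.5794, 0.0442, 0.1215]
eef_rot: [[0.0, 0.889, -0.457], [0.0, -0.457, -0.889], [-1.0, -0.0, -0.0]]
force: [0.1, -0.3, 0.3]
grip_width: 0.371
```

Call:
{"name": "play_rows", "arguments": {"targets": [[-0.266,[0,0,0],0],[-0.266,[0,0,0],0],[-0.266,[0,0,0],0],[-0.266,[0,0,0],0],[-0.266,[0,0,0],0]]}}

```text
time: 19.05
tool_pos: [0.5794, 0.0443, 0.1215]
eef_rot: [[-0.0, 0.889, -0.457], [0.0, -0.457, -0.889], [-1.0, -0.0, -0.0]]
force: [0.5, -0.2, -1.7]
grip_width: 0.371
```

Call:
{"name": "play_rows", "arguments": {"targets": [[-0.266,[0,0,0],0],[-0.266,[0,0,0],0],[-0.266,[0,0,0],0],[-0.266,[0,0,0],0],[-0.266,[0,0,0],0]]}}

```text
time: 19.55
tool_pos: [0.5794, 0.0442, 0.1215]
eef_rot: [[0.0, 0.889, -0.457], [0.0, -0.457, -0.889], [-1.0, -0.0, -0.0]]
force: [-0.3, 0.2, -0.0]
grip_width: 0.37
```

Call:
{"name": "play_rows", "arguments": {"targets": [[-0.266,[0,0,0],0],[-0.266,[0,0,0],0],[-0.266,[0,0,0],0],[-0.266,[0,0,0],0],[-0.266,[0,0,0],0]]}}

```text
time: 20.05
tool_pos: [0.5794, 0.0442, 0.1215]
eef_rot: [[0.0, 0.889, -0.457], [0.0, -0.457, -0.889], [-1.0, -0.0, -0.0]]
force: [-0.0, -0.3, -0.3]
grip_width: 0.366
```

Call:
{"name": "play_rows", "arguments": {"targets": [[-0.266,[0,0,0],0],[-0.266,[0,0,0],0],[-0.266,[0,0,0],0],[-0.266,[0,0,0],0],[-0.266,[0,0,0],0]]}}

```text
time: 20.55
tool_pos: [0.5794, 0.0442, 0.1215]
eef_rot: [[-0.0, 0.889, -0.457], [0.0, -0.457, -0.889], [-1.0, -0.0, -0.0]]
force: [0.0, -0.1, 0.3]
grip_width: 0.37
```

```bash
python3 - <<'E'
from h import *
go([.61,.101,.1205])
g=read_camera("wrist")[:,:,1].astype(int)
for r in(121,127,140):print(r,g[r,284:302],g[r,338:356])
s=read_camera("scene").astype(int);s0=cv2.imread("pics/scene0.png")[:,:,::-1].astype(int)
for n,(x,y) in dict(board=(235,248),stand=(212,203)).items():print(n,abs(s-s0)[y:y+45,x:x+45].mean())
# tin uprightness: rim/bin region vs start
print("tin",abs(s-s0)[245:300,343:366].mean())
E
```

```text
t 20.55 pos [0.5794 0.0442 0.1215] yaw(tool y) -0.475 grip 0.37 F [ 0.  -0.1  0.3]
shift [ 0.001   0.0012 -0.0645]
121 [222 239 245 246 247 247 245 240 245 246 246 242 185 222 247 247 247 246] [229 228 229 220 169 176 238 246 246 246 243 232 228 228 227 229 228 228]
127 [199 234 244 246 247 246 240 243 245 246 246 233 149 239 247 247 247 246] [ 82  85  87 165 172 145 227 245 246 246 244 225 215 226 227 227 226 227]
140 [226 225 211 208 229 229 235 244 245 246 245 211 114 134 145 165 213 227] [227 227 228 228 198 129 203 243 246 245 244 223 203 226 227 226 190 109]
board 0.8493827160493828
stand 0.8572839506172839
tin 2.430830039525692
```

```bash
python3 -c "
from cell import *
print(close_job())"
```

```text
the job is handed in; nothing more can be done
None
```

The job is done and handed in at about 20.7 s. I tipped the tin by its crank to the stop and swung it back. Then I lifted the steel tweezers off their rest and held them squeezed over the tray.

- **Spacers:** the scene and top pictures after the swing back, and the last wrist picture, all show four spacers in the grey tray and the tin empty.
- **Tin upright:** I pressed the crank into its upright stop with about 35 N downward. The tin's outline then matched the starting picture, apart from the spacers being gone. The pin slipped about 4 mm in the fingers on the way back, which is why I added that press.
- **Tips over the tray:** the tips stayed within about 2–3 mm of the hub as the wrist camera saw it, roughly 55 mm above the rim. The wrist camera and the other cameras differ by about 3 mm on where the hub is, so I aimed between them.
- **Tip gap:** the wrist picture gives about 17.4–18 mm. The gripper opening of 0.37 (32.2 mm over the grip faces) implies about 18.3 mm. Neither is exact. I did not read the collar itself.
- **Hold:** I held still for more than 2.5 s; the position stayed within 0.3 mm and the opening reading between 0.366 and 0.371. The tweezers are still held there.
- **Iron stand and board:** these areas match the starting picture, so neither has moved.

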